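# Stow the brass baffle and snap its case shut

### The arm

A 6-joint arm with a two-finger parallel gripper is mounted at the origin on the work surface. World frame = base frame: x ahead of the robot, y to its left, z up, the work surface at z = 0. Lengths are in m, angles in rad, forces in N, time in s.
With the tool pointing down it reaches from about 0.325 to 0.775 m from the base axis. Payload 5.5 kg.
Tool frame: the origin (TCP) lies between the finger pads; the fingertips stand 8 mm ahead of it and the grasp point (between the pads) lies 11 mm behind it (tcp_to_tips is the distance from the TCP to the fingertips, in m); z points along the fingers, y is the line along which they close (so a half turn about z gives the same grasp; the last joint's range is limited). The gripper opens to 88 mm and grips with 3 to 60 N. Pads are 20 mm wide; open, the fingers measure 115 mm over their backs; the gripper's body (75 mm by 178 mm) begins 61 mm behind the grasp point.
Start: joints at [-1.178, 0.091, 1.231, -0, 1.82, -0.057], TCP at [0.261, -0.54, 0.231] pointing down, gripper open.
Joint ranges: [-2.87, 2.87], [-0.86, 2.18], [0.17, 2.46], [-1.51, 4.65], [0.06, 2.69], [-2.65, 2.65]. Speed limits (rad/s): [2.57, 2.57, 3.01, 3.14, 3.14, 3.14].

### API

Orientations are given as a unit quaternion [w, x, y, z].
In Python, from bench import * gives the robot as it stands. Calls block until the motion is done:
- move_to(position, orientation): joint-space move of the TCP to a pose.
- move_l(position, speed=0.15, orientation=None): straight line of the TCP; orientation=None keeps the orientation; speed is the mean speed in m/s.
- movej(angles): joint-space move.
- gripper_open() and close(): open the fingers fully, or close them until they stop; the grip force is fixed at half the most.
- hold(seconds).
- inverse_kinematics(position, orientation): joint angles nearest the present ones, or None.
- state(): the state.
- get_image(name): name is "side" or "top" or "wrist"; returns a dict with "frame" (400x640x3 uint8, blue, green, red), "depth" (400x640 float32, m along the optical axis (not along the pixel's ray), 0 where there is no reading), "camera_matrix" (3x3 intrinsics, pixels), "k1" (the pictures are not rectified: a ray, as slopes to the right and down, at radius r is drawn at 1 + k1 r^2 times it, then the intrinsics apply), "view" (4x4, takes a point from world to camera coordinates). Camera axes: x right, y up, looking along -z (the intrinsics and any distortion apply to the point x, -y, -z); pixel columns grow to the right and rows downward; lengths in m; the calibration is good to about 2 mm. A picture is of the moment at which its call begins.
A pose or a line that the arm cannot do raises IKError and nothing moves.
- job_done(): hands the job in; it is judged then, once.
The state is a dict: "time": time; "joint_pos": joint angles; "dq": joint speeds; "joint_torque": joint torques, N m; "ee_pos": TCP position; "ee_rot": TCP orientation; "ft_force": force on the tool from outside, world axes, zero at the start; "moment": the same for the moment, N m; "finger_gap": finger opening in m; "finger_force": force on a finger pad.
Only numpy, scipy, OpenCV 4.12 (cv2) and the standard library are available. Lean on these libraries where they do the work, as an engineer would, in place of code of your own. Each camera call takes 0.05 s, during which the arm holds its last target. There are 200 camera calls.

### The job

Put the brass baffle away in the open aluminium case: lower it, disc down and without dropping it, over the upright spindle until it rests fully home on the collar. Then swing the case's hinged lid over and press its free edge down until it snaps fully shut. Leave the other things on the bench where they are.

Things in the scene. Friction and masses are not known exactly. Their poses are not given: they have to be found in the camera images.
- case: Open-topped square aluminium case fixed to the bench, 178 x 178 mm outside, walls 4 mm, rim 100 mm above the bench. Origin: centre of its underside; z up. Its own +x points to the hinge side, -x to where the lid's free edge comes down. A snap catch (a sprung ball 12 mm below the rim, outside the middle of the -x wall) holds the lid shut.
- spindle_tip (a point): Top end of the upright steel spindle in the middle of the case, on its axis, 86 mm above the bench (14 mm below the rim). Spindle: 12 mm diameter with a tapered tip; a collar 26 mm in diameter stands round its foot, its top 17 mm above the bench, on which the baffle comes to rest.
- case_hinge (a point): Middle of the lid's hinge line on the case, 92.5 mm along the case's +x from its centre and 102.5 mm above the bench. The hinge line runs along the case's y.
- lid (a joint): Lid angle, rad: 0 shut (level), 1.57 upright, more leans outward; up to 2.1. It weighs 0.3 kg; the hinge is stiff, so the lid stays where it is left (2 to 3 N at the free edge moves it). Coming down it meets the snap catch at about 0.08 rad and needs roughly 10 N at the free edge to go past; short of that it stays ajar.
- lid_edge (a point): On the lid's outer (upper) face near the middle of its free edge, 180 mm from the hinge line: where to press. Shut, it is 105 mm above the bench. The lid is an aluminium plate reaching 195 mm from the hinge line, 178 mm wide, 5 mm thick (the hinge line lies in its mid-plane), with a 24 mm lip turned down at the free edge.
- baffle_center (a point): Brass baffle, loose, standing hub up, 0.35 to 0.55 kg: a disc 96 mm in diameter, 5 mm thick, with an upright tubular hub on it 32 mm in diameter and 50 mm tall (55 mm in all) and a 15 mm bore right through. This point: on the axis, half-way up, 27.5 mm above the underside; z is the axis, towards the hub. Fully home, it is 44.5 mm above the bench.
- junction_box_mid (a point): Bystander: white metal junction box, 60 x 100 x 50 mm high, with a round connector; its centre.
- jar_mid (a point): Bystander: jar, 64 mm in diameter, 75 mm high; its centre.
- driver_grip (a point): Bystander: screwdriver, 200 mm long, lying on the bench; the middle of its handle.
There are look-alikes about, which are no part of the job. What is meant by the part that bears baffle_center is not black or turquoise, and is the smaller of those in its own colour.

How it is judged:
By the outcome, as a careful person would: the job done as asked, in the order asked, and still so for the second after the job is handed in, with the robot touching nothing.
It also fails if it takes over 72 s, if anything falls off the work surface, if the arm or the gripper's body presses on something with over 40 N, if the wrist force passes 120 N, or if a joint passes its speed limit or range.

## Working session

There is one attempt and no reset: what is moved stays moved. The work goes in short steps, each a Python script; the robot and the scene stay as the last script left them, time stands still between calls to the robot, and variables do not carry over. Pictures are saved under pics/ and viewed, at most 10 in all, crops included, and the job is handed in when it is done.

```bash
mkdir -p pics; ls
cat > h.py <<'E'
import numpy as np, cv2
from bench import *
def save(n,fn):
    im=get_image(n); cv2.imwrite('pics/'+fn,im['frame']); np.savez('pics/'+fn+'.npz',**{k:np.array(v) for k,v in im.items()}); return im
def load(fn): return dict(np.load('pics/'+fn+'.npz'))
def rays(im,uv):
    K=im['camera_matrix']; uv=np.atleast_2d(np.float32(uv)).reshape(-1,2)
    d=(uv-[K[0,2],K[1,2]])/[K[0,0],K[1,1]]; s=d.copy()
    for _ in range(20): s=d/(1+float(im['k1'])*(s**2).sum(1,keepdims=True))
    R=im['view'][:3,:3]; t=im['view'][:3,3]
    return -R.T@t, np.c_[s[:,0],-s[:,1],-np.ones(len(s))]@R
def onplane(im,uv,z):
    c,d=rays(im,uv); return c+d*((z-c[2])/d[:,2])[:,None]
def withdepth(im,uv):
    c,d=rays(im,uv); uv=np.atleast_2d(uv).astype(int); return c+d*im['depth'][uv[:,1],uv[:,0]][:,None]
def proj(im,p):
    q=im['view'][:3,:3]@np.array(p)+im['view'][:3,3]; s=np.array([q[0],-q[1]])/-q[2]
    s=s*(1+float(im['k1'])*(s@s)); K=im['camera_matrix']; return s*[K[0,0],K[1,1]]+[K[0,2],K[1,2]]
E
python3 - <<'E'
from h import *
for n in('top','side'):
    im=save(n,n+'0.png'); print(n,im['camera_matrix'].tolist(),im['k1'],rays(im,[320,200]))
print(state())
E
```

```text
pics
top [[504.31051091537836, 0.0, 314.9534180267153], [0.0, 504.31051091537836, 196.48048771162604], [0.0, 0.0, 1.0]] -0.05059338312508274 (array([ 0.40514346, -0.04174309,  1.66324246]), array([[ 7.65422466e-02,  4.69613940e-04, -9.97140867e-01]]))
side [[363.477238867974, 0.0, 320.823865572821], [0.0, 363.477238867974, 198.5356847944894], [0.0, 0.0, 1.0]] -0.0033886169776315153 (array([-0.16957146,  0.68896239,  0.64914804]), array([[ 0.62094113, -0.61975458, -0.47995598]]))
{'time': 0.1, 'joint_pos': array([-1.17768663e+00,  9.17653907e-02,  1.23176054e+00,  1.86359547e-05,
        1.81980654e+00, -5.66773742e-02]), 'dq': array([ 1.22122585e-03, -2.18650906e-03, -3.61983169e-03,  1.82379696e-03,
        1.09691566e-04, -4.25664269e-05]), 'joint_torque': array([ 3.36006880e-03, -4.47857809e+01, -4.07569170e+01,  7.01717497e-02,
        2.84190313e-02, -1.10140404e-04]), 'ee_pos': array([ 0.26078248, -0.54007973,  0.22963361]), 'ee_rot': array([-8.59137945e-04,  9.74816975e-01,  2.23004726e-01, -1.36737753e-04]), 'ft_force': array([-1.46221774,  0.2127099 ,  0.31224437]), 'moment': array([-0.00329826,  0.02140703, -0.02442206]), 'finger_force': 0.0, 'finger_gap': 0.08757918143954428}
```

View pics/top0.png

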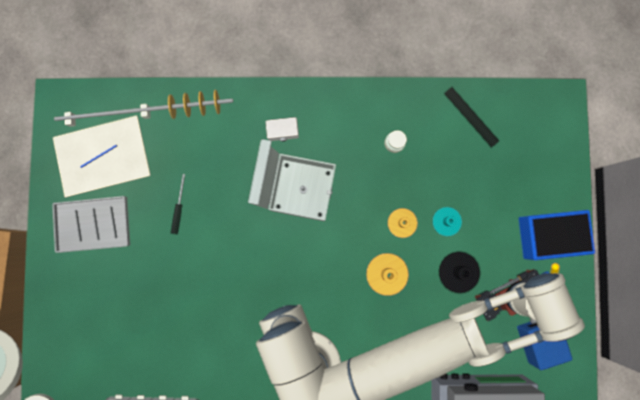

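View pics/side0.png

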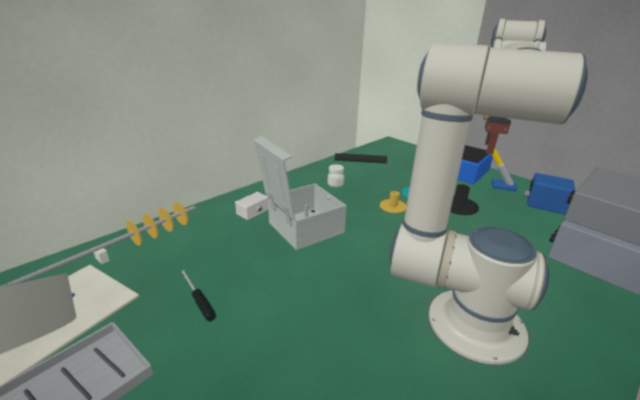

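The top view shows the case at (303,188) with its lid open to the left. Two brass baffles are at (402,222), about 30 px across, and (387,274), about 43 px. The turquoise one is at (447,222), the black one at (460,272), and there are thin brass discs on a rod at (170–216,103). The one meant should be (402,222): brass, hub up, the smaller of the two, about 96 mm. The side view shows the lid slightly past upright. Next I measure and crop.

Run:
```python
from h import *
im=load('top0.png'); f=im['frame']
hsv=cv2.cvtColor(f,cv2.COLOR_BGR2HSV)
m=cv2.inRange(hsv,(12,90,90),(32,255,255))
n,l,s,c=cv2.connectedComponentsWithStats(m)
for i in range(1,n):
    if s[i,4]>150:
        cn=max(cv2.findContours((l==i).astype(np.uint8),0,1)[0],key=cv2.contourArea)
        p=onplane(im,cn.reshape(-1,2).astype(float),.005)
        (x,y),r=cv2.minEnclosingCircle(p[:,:2].astype(np.float32))
        print(s[i],c[i],'disc',x,y,2*r, 'areaD',2*np.sqrt(cv2.contourArea(p[:,:2].astype(np.float32))/np.pi),p[:,:2].mean(0))
# case: non-green bright gray
print('depth pts', withdepth(im,[[402,212],[402,222],[387,274],[303,188],[333,165],[263,150],[261,204],[396,138]]))
m2=((hsv[...,1]<60)&(hsv[...,2]>90)).astype(np.uint8)
D=im['depth']; H=np.zeros(D.shape)
yy,xx=np.mgrid[130:235,235:350]; P=withdepth(im,np.c_[xx.ravel(),yy.ravel()])
rim=P[(abs(P[:,2]-.1)<.006)]
print(len(rim)); r=cv2.minAreaRect(rim[:,:2].astype(np.float32)); print('rim',r)
hi=P[P[:,2]>.2]; print('lid top', hi.mean(0), hi.min(0),hi.max(0))
a=cv2.resize(f[125:235,240:350],None,fx=5,fy=5,interpolation=cv2.INTER_CUBIC)
cv2.imwrite('pics/cropcase.png',a)
cv2.imwrite('pics/cropbaf.png',cv2.resize(f[195:305,355:485],None,fx=5,fy=5,interpolation=cv2.INTER_CUBIC))
```

```text
[388 208  30  30 704] [402.13494318 222.55965909] disc 0.4584321677684784 -0.3110737204551697 0.09841907769441605 areaD 0.09556021574548332 [ 0.4586638  -0.31072666]
[  0 229  21  82 549] [  3.71584699 258.61748634] disc 0.2982388138771057 1.0141918659210205 0.27276623249053955 areaD 0.08250637643323486 [0.31515463 1.01806849]
[ 366  253   43   43 1415] [387.00141343 273.91872792] disc 0.29131752252578735 -0.2598530054092407 0.13851484656333923 areaD 0.1353361919023032 [ 0.29136327 -0.26022852]
depth pts [[ 0.49294844 -0.31001922  0.01019209]
 [ 0.45878554 -0.30294343  0.05155051]
 [ 0.29094055 -0.25946948  0.00741793]
 [ 0.56376482  0.0124298   0.08805005]
 [ 0.63555239 -0.08159748  0.09595107]
 [ 0.64715113  0.11538676  0.29867985]
 [ 0.50709903  0.13351627  0.17683243]
 [ 0.72671487 -0.28395257  0.07109693]]
317
rim ((0.5676144361495972, 0.01772163063287735), (0.18300414085388184, 0.178192138671875), 79.04609680175781)
lid top [0.57351729 0.11190195 0.39057533] [ 0.40514346 -0.04174309  0.20006437] [0.67660232 0.15307211 1.66324246]
```

View pics/cropcase.png

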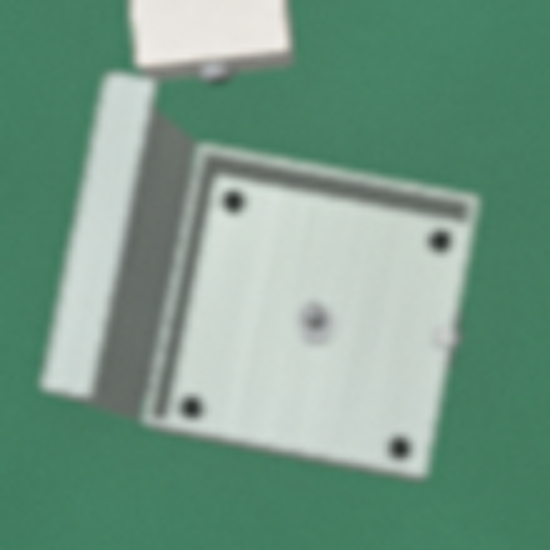

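View pics/cropbaf.png

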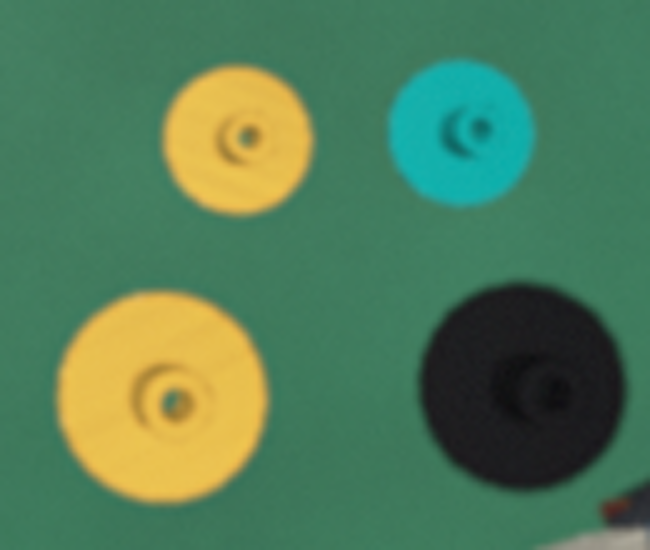

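The first crop shows the rim corners at (200,145), (480,197), (425,478) and (145,423), the spindle tip at (316,317), and the lid leaning outward with its lip at left. The second crop confirms the small brass baffle, hub up, at (402,222), measured at 96 mm; the larger brass one is 136 mm.

Run:
```python
from h import *
im=load('top0.png')
cr=lambda a:(np.array(a,float)+.5)/5-.5+[240,125]
q=onplane(im,cr([[200,145],[480,197],[425,478],[145,423]]),.1)
print(q, q.mean(0),[np.linalg.norm(q[i]-q[i-1]) for i in range(4)])
xh=(q[0]+q[3]-q[1]-q[2])[:2]; print('yaw +x',np.arctan2(xh[1],xh[0]), 'y-dir', np.arctan2(*((q[0]-q[3])[1::-1])))
t=onplane(im,cr([316,317]),.086); print('tip',t)
h=onplane(im,(np.array([[248,136]])+.5)/5-.5+[355,195],.055); print('hub',h)
D=withdepth(im,np.round(cr([[105,100],[130,100],[60,370],[85,370],[100,230]])).astype(int)); print('lip',D)
u=xh/np.linalg.norm(xh); 
for p in D: 
    r=(p[:2]-q.mean(0)[:2])@u-.0925; z=p[2]-.1025; print(r,z,np.arctan2(z,-r),np.hypot(r,z))
R=lambda yaw:[0,np.cos(yaw/2),np.sin(yaw/2),0]
for z in (.3,.07):
  for yaw in np.arange(-1.5,1.6,.5):
    a=inverse_kinematics(list(t[0][:2])+[z],R(yaw)); b=inverse_kinematics([.4585,-.311,z],R(yaw)); print(z,yaw,None if a is None else a.round(2),None if b is None else b.round(2))
print(rays(im,[0,0])[0])
```

```text
[[ 0.67093826  0.08594249  0.1       ]
 [ 0.63812163 -0.0896268   0.1       ]
 [ 0.46239146 -0.05535365  0.1       ]
 [ 0.49620935  0.11871798  0.1       ]] [0.56691518 0.01492001 0.1       ] [np.float64(0.17777633573142956), np.float64(0.1786099250238006), np.float64(0.17904117821241067), np.float64(0.1773262018929043)]
yaw +x 1.382474757620005 y-dir -0.18542437493058855
tip [[0.56397048 0.01312937 0.086     ]]
hub [[ 0.4593153  -0.30941134  0.055     ]]
lip [[0.6621831  0.12177789 0.29262077]
 [0.66129716 0.10745268 0.29729431]
 [0.51245942 0.14406816 0.29700571]
 [0.51252789 0.13049121 0.29640619]
 [0.5888227  0.12268073 0.30069142]]
0.030303764459783555 0.1901207708680464 1.7288588863240226 0.19252071487477457
0.016065972058825317 0.19479431421614174 1.653086670279329 0.19545572467730873
0.024170103585616345 0.19450571205112938 1.6944268106983142 0.1960016987881898
0.010846019137264212 0.19390618902415652 1.6266724658412541 0.19420928472397456
0.017456812698427582 0.19819141706874827 1.65865016798756 0.19895873468964992
0.3 -1.5 None [-0.66 -0.01  1.21 -0.    1.94  2.41]
0.3 -1.0
[... 400 characters left out ...]
  1.94 -0.09]
0.3 1.5 [-0.04  0.02  1.18 -0.    1.94  0.03] [-0.66 -0.01  1.21 -0.    1.94 -0.59]
0.07 -1.5 None [-0.66 -0.    1.61 -0.    1.53  2.41]
0.07 -1.0 [-0.04  0.02  1.59 -0.    1.53  2.53] [-0.66 -0.    1.61 -0.    1.53  1.91]
0.07 -0.5 [-0.04  0.02  1.59 -0.    1.53  2.03] [-0.66 -0.    1.61 -0.    1.53  1.41]
0.07 0.0 [-0.04  0.02  1.59 -0.    1.53  1.53] [-0.66 -0.    1.61 -0.    1.53  0.91]
0.07 0.5 [-0.04  0.02  1.59 -0.    1.53  1.03] [-0.66 -0.    1.61 -0.    1.53  0.41]
0.07 1.0 [-0.04  0.02  1.59 -0.    1.53  0.53] [-0.66 -0.    1.61 -0.    1.53 -0.09]
0.07 1.5 [-0.04  0.02  1.59 -0.    1.53  0.03] [-0.66 -0.    1.61 -0.    1.53 -0.59]
[ 0.40514346 -0.04174309  1.66324246]
```

```bash
cat >> h.py <<'E'
def Q(yaw): return [0,np.cos(yaw/2),np.sin(yaw/2),0]
YAW=np.pi/2-.188
E
python3 - <<'E'
from h import *
move_to([.4,-.2,.33],Q(YAW))
move_to([.565,.013,.33],Q(YAW)); hold(.3)
im=save('wrist','w_case.png'); print(rays(im,[320,200]), proj(im,[.565,.014,.086]))
move_to([.459,-.310,.25],Q(YAW)); hold(.3)
im=save('wrist','w_baf.png'); print(rays(im,[320,200]), proj(im,[.459,-.31,.055]),state()['time'])
cv2.imwrite('pics/w2.png',np.vstack([cv2.resize(load(n)['frame'],(480,300)) for n in('w_case.png','w_baf.png')]))
E
```

```text
(array([0.58025085, 0.09010363, 0.48537662]), array([[-0.06572293, -0.2822064 , -0.95717069]])) [322.88619114 169.70408295]
(array([ 0.47484344, -0.23126596,  0.40511837]), array([[-0.06535106, -0.28243843, -0.95712771]])) [322.69784224 179.67295136] 4.5833
```

View pics/w2.png

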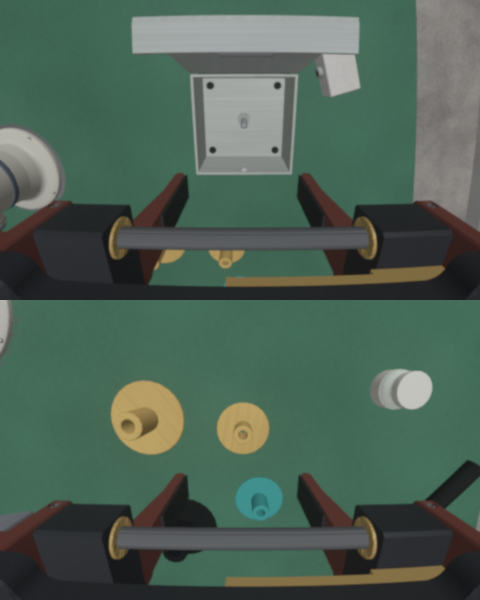

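The wrist view shows the case with the spindle tip at about (324,160) and the catch at about (325,226). The baffle hub is at about (323,179), as predicted. I'll refine the tip and the bore in one crop.

Run:
```python
from h import *
c=load('w_case.png'); b=load('w_baf.png')
A=cv2.resize(c['frame'][95:240,250:400],None,fx=4,fy=4,interpolation=cv2.INTER_CUBIC)
cv2.imwrite('pics/crop3.png',A)
hsv=cv2.cvtColor(b['frame'],cv2.COLOR_BGR2HSV); m=cv2.inRange(hsv,(12,70,70),(32,255,255))
n,l,s,ce=cv2.connectedComponentsWithStats(m)
for i in range(1,n):
    if s[i,4]>1500 and abs(ce[i][0]-323)<30:
        cn=max(cv2.findContours((l==i).astype(np.uint8),0,1)[0],key=cv2.contourArea).reshape(-1,2).astype(float)
        p=onplane(b,cn,.005)[:,:2]; e=cv2.fitEllipse(p.astype(np.float32)); print('disc',e)
        holes=[k for k in cv2.findContours((l==i).astype(np.uint8),cv2.RETR_CCOMP,1)[0] if 5<cv2.contourArea(k)<400]
        for k in holes: print('hole',k.reshape(-1,2).mean(0),onplane(b,k.reshape(-1,2).mean(0),.055))
```

```text
disc ((0.4600374698638916, -0.31031522154808044), (0.09503012150526047, 0.09554542601108551), 143.37879943847656)
hole [323.5 175.5] [[ 0.4609093  -0.30512804  0.055     ]]
```

View pics/crop3.png

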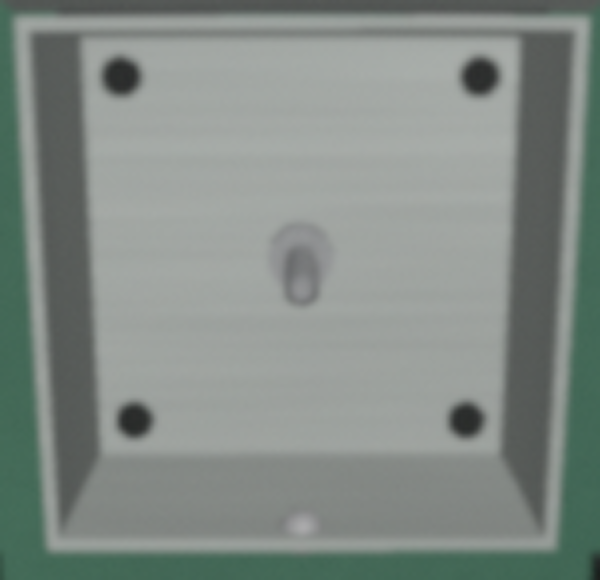

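The crop shows the outer rim corners at (12,15), (593,15), (557,552) and (47,552), the tip at (302,288), and the collar centre at (301,252). I'll compute the case pose, then grasp.

Run:
```python
from h import *
im=load('w_case.png')
cr=lambda a:(np.array(a,float)+.5)/4-.5+[250,95]
q=onplane(im,cr([[12,15],[593,15],[557,552],[47,552]]),.1); print(q.mean(0),[np.linalg.norm(q[i]-q[i-1]).round(4) for i in range(4)])
d=q[0]+q[1]-q[2]-q[3]; print('yaw',np.arctan2(d[1],d[0]))
print('tip',onplane(im,cr([302,288]),.086),'collar',onplane(im,cr([301,252]),.017))
# grasp
P=[.460,-.310]
move_l([*P,.12],.2); move_l([*P,.053],.1); hold(.2)   # grasp point z=.042? tcp+.011 -> see below
print(state()['ee_pos'],state()['ft_force'])
```

```text
[0.56858265 0.01631149 0.1       ] [np.float64(0.1798), np.float64(0.1803), np.float64(0.1798), np.float64(0.1795)]
yaw 1.3813170812524265
tip [[0.56879757 0.01759914 0.086     ]] collar [[0.5691334 0.0193087 0.017    ]]
[ 0.46043138 -0.31033116  0.05396358] [ 0.3956754  -0.00731282  0.85939489]
```

Run:
```python
from h import *
P=[.460,-.310]
move_l([*P,.029],.06); hold(.2)
print(state()['ee_pos'],state()['ft_force'])
close(); hold(.3); s=state(); print(s['finger_gap'],s['finger_force'])
move_l([*P,.20],.15); hold(.3); s=state(); print(s['ee_pos'],s['finger_gap'],s['finger_force'],s['ft_force'])
move_to([.5685,.017,.26],Q(YAW)); hold(.4)
im=save('wrist','w_held.png'); save('top','t_held.png')
print(state()['time'],state()['ee_pos'])
tz=state()['ee_pos'][2]-.029
hsv=cv2.cvtColor(im['frame'],cv2.COLOR_BGR2HSV); m=cv2.inRange(hsv,(12,70,70),(32,255,255))
n,l,st,ce=cv2.connectedComponentsWithStats(m)
for i in range(1,n):
    if st[i,4]>800: print(st[i],ce[i])
print(proj(im,[.5685,.017,tz+.055]),proj(im,[.5685,.017,.086]))
```

```text
[ 0.46027434 -0.31019504  0.02950039] [-0.33694183  0.82712997 -0.29480156]
0.03149145630105364 29.99993353150785
[ 0.45987865 -0.30989297  0.19946275] 0.03179062282079113 29.99915722757578 [-1.56001026  0.43677168 -3.3857034 ]
11.7667 [0.56849722 0.01676854 0.25997205]
[  251   166   146   139 13273] [323.43682664 228.59225495]
[ 182  359  317   24 4869] [353.57178065 372.72150339]
[322.19544084 277.64780308] [322.97509221 182.86012215]
```

View pics/w_held.png

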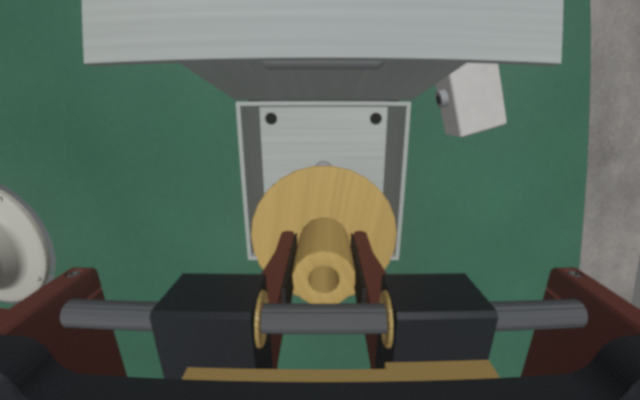

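The baffle is held upright with its bore at (323,277), within a pixel of where the TCP projects. Next I descend with force feedback.

```bash
cat > desc.py <<'E'
from h import *
import sys
p=np.array([float(sys.argv[1]),float(sys.argv[2])]); z=float(sys.argv[3]); zmin=float(sys.argv[4])
move_l([*p,z],.1); hold(.4)
f0=np.mean([(hold(.05),state()['ft_force'])[1] for _ in range(5)],0); print('f0',f0)
while z>zmin:
    z-=.003; move_l([*p,z],.03); hold(.1); s=state(); f=s['ft_force']-f0
    print(round(z,4),p.round(4),f.round(1),s['ee_pos'].round(4),round(s['moment'][0],2),round(s['moment'][1],2))
    lat=f[:2]
    if np.linalg.norm(lat)>1.5: p=p+np.clip(lat*.00015,-.0008,.0008)
    if f[2]>10: print('stop'); break
print(state()['time'],state()['finger_gap'])
E
python3 desc.py .568 .0165 .125 .085
```

```text
f0 [ 0.39844022  0.23952539 -4.12245135]
0.122 [0.568  0.0165] [-0.5 -0.3  1.1] [0.5679 0.0165 0.1219] -0.02 -0.05
0.119 [0.568  0.0165] [-0.5  0.7  0.6] [0.568  0.0165 0.1189] -0.05 -0.08
0.116 [0.568  0.0165] [-0.5  0.2 -0.4] [0.568  0.0165 0.1159] 0.03 -0.09
0.113 [0.568  0.0165] [-0.8 -0.4  0.8] [0.568  0.0165 0.1129] -0.05 -0.09
0.11 [0.568  0.0165] [-0.8  0.2  0.1] [0.5679 0.0165 0.1099] 0.03 -0.06
0.107 [0.568  0.0165] [-1.1 -0.5  0.6] [0.568  0.0165 0.107 ] -0.0 -0.08
0.104 [0.568  0.0165] [ 0.1 -1.4  0.3] [0.568  0.0165 0.1039] 0.02 -0.04
0.101 [0.568  0.0165] [0.2 0.3 0.5] [0.568  0.0165 0.1009] -0.03 -0.07
0.098 [0.568  0.0165] [ 0.3 -0.4  0.5] [0.568  0.0165 0.0979] -0.01 -0.09
0.095 [0.568  0.0165] [-0.8 -0.6  0. ] [0.568  0.0165 0.0949] -0.03 -0.05
0.092 [0.568  0.0165] [-1.1  0.3  0.3] [0.568  0.0165 0.0919] -0.0 -0.06
0.089 [0.568  0.0165] [-0.2 -0.3  0.4] [0.568  0.0165 0.0889] -0.04 -0.05
0.086 [0.568  0.0165] [-0.2 -0.8  0.8] [0.568  0.0165 0.0859] -0.08 -0.05
0.083 [0.568  0.0165] [-0.3 -0.9 -0.3] [0.568  0.0165 0.083 ] 0.01 -0.06
18.8167 0.031439249631147484
```

The spindle is in the bore with no contact. I'll continue to the collar.

```bash
sed -i 's/f\[2\]>10/f[2]>4/' desc.py; python3 desc.py .568 .0165 .052 .040
```

```text
f0 [ 0.11198924  0.28269103 -3.45205015]
0.049 [0.568  0.0165] [-0.3  0.1 -0.2] [0.5679 0.0165 0.0488] -0.04 -0.09
0.046 [0.568  0.0165] [-0.4 -0.3  0.9] [0.568  0.0165 0.046 ] -0.01 -0.1
0.043 [0.568  0.0165] [-7.6 -0.3 14.2] [0.5681 0.0165 0.0459] -0.08 1.32
stop
20.975 0.03138757383325252
```

The baffle is home: contact at TCP z 0.0459 against 0.046 expected. I'll release, retreat and check, and plan the lid path.

```bash
cat >> h.py <<'E'
C0=np.array([.568,.0165]); U=np.array([np.cos(1.382),np.sin(1.382)])
def lidpose(th,r=.180,w=.010):
    a=.0925-r*np.cos(th)+.0025*np.sin(th); z=.1025+r*np.sin(th)+.0025*np.cos(th)
    return [*(C0+(a+w)*U), z+.008]
E
python3 - <<'E'
from h import *
p=[.568,.0165]
move_l([*p,.046],.03); hold(.2); gripper_open(); hold(.2); print(state()['ft_force'],state()['finger_gap'])
move_l([*p,.10],.08); move_l([*p,.35],.25); hold(.3)
save('wrist','w_after.png'); close(); print(state()['time'])
im=load('w_after.png'); 
for th in (2.0,1.7,1.3,.8,.4,0):
    q=lidpose(th); a=inverse_kinematics(q,Q(YAW)); print(th,np.round(q,3),None if a is None else a.round(2))
print(inverse_kinematics(lidpose(2.0)[:2]+[.36],Q(YAW)))
# baffle circle on plane z=.022 and hub depth
hsv=cv2.cvtColor(im['frame'],cv2.COLOR_BGR2HSV); m=cv2.inRange(hsv,(12,70,70),(32,255,255)); m[270:]=0
l=max(cv2.findContours(m,0,1)[0],key=cv2.contourArea).reshape(-1,2).astype(float)
print(cv2.fitEllipse(onplane(im,l,.022)[:,:2].astype(np.float32)))
cv2.imwrite('pics/w_after_c.png',cv2.resize(im['frame'][:280,170:480],None,fx=2,fy=2))
E
```

```text
[ 0.99105755 -0.71845667  1.06471856] 0.0876002332798752
26.275
2.0 [0.602 0.193 0.273] [ 0.26  0.19  1.04 -0.    1.9   0.44]
1.7 [0.592 0.142 0.289] [ 0.18  0.14  1.08 -0.    1.93  0.37]
1.3 [0.579 0.072 0.285] [ 0.07  0.06  1.16 -0.    1.91  0.25]
0.8 [ 0.564 -0.004  0.241] [-0.07 -0.    1.31 -0.    1.84  0.12]
0.4 [ 0.556 -0.045  0.183] [-0.14 -0.03  1.43 -0.    1.73  0.05]
0 [ 0.553 -0.06   0.113] [-0.17 -0.02  1.55 -0.    1.61  0.02]
[ 2.56529109e-01  2.57198693e-01  8.11586526e-01 -4.44089210e-16
  2.07280743e+00  4.44529109e-01]
((0.5683859586715698, 0.015901237726211548), (0.09239703416824341, 0.0925818383693695), 154.56045532226562)
```

View pics/w_after_c.png

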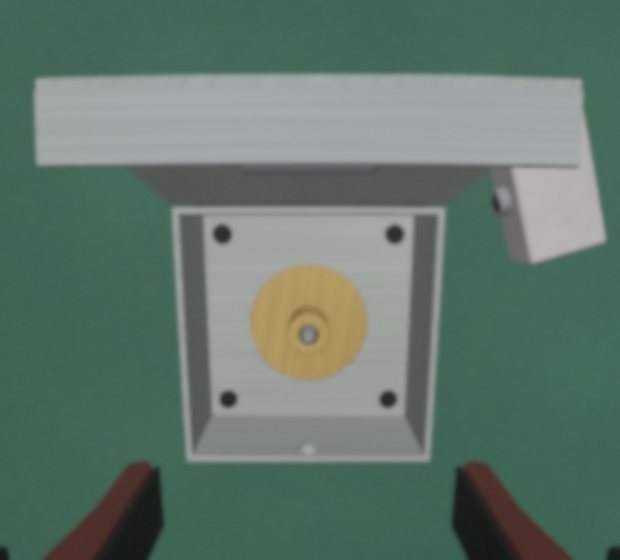

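The picture shows the baffle flat on the collar, with the spindle tip showing in its bore at crop (309,335). Now I swing the lid.

```bash
cat > lid.py <<'E'
from h import *
s=lidpose(2.0)
p=state()['ee_pos']; move_l([p[0],p[1],.36],.2); move_l([*s[:2],.36],.25); move_l(s,.15); hold(.2)
f0=state()['ft_force']; print(f0, state()['time'])
for th in np.r_[np.arange(1.9,.2,-.1),.15,.1]:
    move_l(lidpose(th),.12); st=state(); f=st['ft_force']-f0
    print(round(th,2),f.round(1))
    if np.linalg.norm(f)>25: print('STOP'); break
print(state()['time'])
E
python3 lid.py
```

```text
[ 0.50990163 -0.43460162  0.36972034] 28.3167
1.9 [-0.3  0.6 -0.7]
1.8 [-0.1  0.2 -0.7]
1.7 [-1.  -0.  -0.3]
1.6 [-0.3  0.2 -0.8]
1.5 [-1.8  0.3 -0.3]
1.4 [-0.1  0.6  0.1]
1.3 [-0.4  0.8 -0.6]
1.2 [-0.2  1.2 -0. ]
1.1 [-1.2  0.3 -0.6]
1.0 [-0.   0.8 -0.4]
0.9 [-0.5  0.5 -0.7]
0.8 [-0.1  0.5  0.4]
0.7 [-0.1  0.5 -0.7]
0.6 [-0.4  0.4 -0.9]
0.5 [-0.3  0.4 -0.2]
0.4 [-0.3  1.2 -0.3]
0.3 [ 0.4  1.1 -0.2]
0.15 [-0.3  0.5 -1.1]
0.1 [-1.2  0.4  0.3]
34.0417
```

Run:
```python
from h import *
im=save('side','s_lid.png'); cv2.imwrite('pics/s_lid_c.png',cv2.resize(im['frame'][80:280,200:420],None,fx=2.5,fy=2.5))
print(state()['ft_force'],state()['ee_pos'],lidpose(.1))
```

```text
[ 0.18110108 -0.18819215 -0.41496258] [ 0.55365983 -0.05843761  0.13098047] [np.float64(0.5536706615524876), np.float64(-0.058494470736472154), np.float64(0.13095752540962413)]
```

View pics/s_lid_c.png

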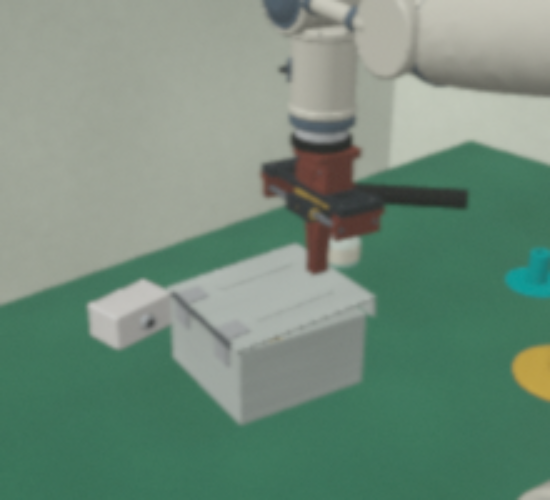

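The lid has followed the fingers and is nearly down, with the fingertips at crop (318,270), near the middle of its free edge. Now I press it past the catch.

Run:
```python
from h import *
x,y,z=lidpose(.0); z=.129
f0=state()['ft_force']
while z>.106:
    z-=.0015; move_l([x,y,z],.03); hold(.06); s=state(); f=s['ft_force']-f0
    print(round(z,4),f.round(1),s['ee_pos'][2].round(4))
    if f[2]>28: break
print(state()['time'])
```

```text
0.1275 [-0.1  0.1  0.7] 0.1276
0.126 [-1.3  0.2  5.4] 0.1268
0.1245 [-3.3  0.3  7.8] 0.1256
0.123 [-3.1 -0.2  7.7] 0.1242
0.1215 [-2.3 -1.   5.6] 0.122
0.12 [ 0.2 -1.2  2.1] 0.1197
0.1185 [-0.4  0.6 -0. ] 0.1177
0.117 [0.7 0.6 0.3] 0.1167
0.1155 [-0.1  1.   1.3] 0.1154
0.114 [-0.3 -0.   0.6] 0.1139
0.1125 [-1.6 -0.   5.5] 0.1133
0.111 [-4.9  1.9 11.4] 0.1132
0.1095 [-6.7  1.6 16.7] 0.113
0.108 [-9.4  1.1 22.9] 0.113
0.1065 [-11.8   1.2  29. ] 0.1129
38.7417
```

It snapped past the catch and hit the hard stop at TCP z 0.113, so the tips are at 0.105 as expected for shut. I'll retreat and verify.

Run:
```python
from h import *
p=state()['ee_pos']; move_l([p[0],p[1],.116],.05); move_l([p[0],p[1],.30],.2); move_to([.40,-.33,.33],Q(YAW)); hold(.5)
im=save('side','s_end.png'); t=save('top','t_end.png')
A=cv2.resize(im['frame'][130:260,220:400],(540,390)); B=cv2.resize(t['frame'][100:240,240:460],(540,344)); cv2.imwrite('pics/end.png',np.vstack([A,B])[:600] if 0 else np.vstack([cv2.resize(A,(415,300)),cv2.resize(B,(415,264))]))
q=np.array([C0-U*(.0925-.0)*k for k in (.85,.5,-.5)])
uv=np.array([proj(t,[*a,.105]) for a in q]).round().astype(int); print(uv,withdepth(t,uv)[:,2],state()['time'])
```

```text
[[326 191]
 [316 189]
 [287 183]] [0.10611378 0.09998186 0.10756202] 41.9417
```

View pics/end.png

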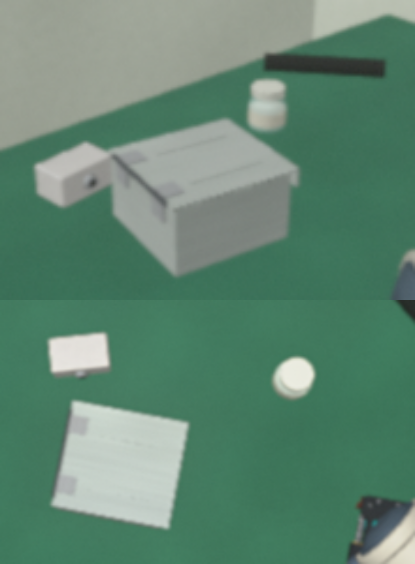

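The lid is level and shut (depth puts it at about 0.105 m across). The box and jar are undisturbed, and the robot is clear.

```bash
python3 -c "
from bench import *
print(job_done())"
```

```text
the job is handed in; nothing more can be done
None
```

The small brass baffle rests home on the collar, the lid is snapped shut, the box and jar look undisturbed (the screwdriver was not re-checked), and the job was handed in at about 42 s.

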